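Take the television remote out of its sliding-lid box

ROBOT

A 6-joint arm with a two-finger parallel gripper is mounted at the origin on the work surface. World frame = base frame: x ahead of the robot, y to its left, z up, the work surface at z = 0. Lengths are in m, angles in degrees, forces in N, time in s.
With the tool pointing down it reaches from about 0.4 to 0.825 m from the base axis. Payload 7 kg.
Tool frame: the origin (TCP) lies midway between the tips of the shut fingers; the grasp point (between the pads) lies 19 mm behind it; z points along the fingers, y is the direction in which the jaws open and shut (so a half turn about z gives the same grasp; the last joint's range is limited). The gripper opens to 88 mm and grips with 3 to 60 N. Pads are 19 mm wide; open, the fingers measure 130 mm over their backs; the gripper's body (78 mm by 193 mm) begins 47 mm behind the grasp point.
Start: joints at [92.538, 20.546, 0.682, 0, -70.136, -16.507], TCP at [0.163, 0.655, 0.227] pointing down, gripper open.
Joint ranges: [-176.03, 176.03], [-82.01, 121.73], [-58.28, 71.71], [-173.87, 95.51], [-174.79, -0.11], [-173.66, 173.66]. Speed limits (degrees/s): [136.94, 136.94, 172.46, 180, 180, 180].

INTERFACE

Orientations are given as [roll, pitch, yaw] about the fixed x, y, z axes, in that order (R = Rz(yaw) Ry(pitch) Rx(roll)).
In Python, from plant import ctrl gives the robot as it stands.
- The arm moves only by the shell command python3 -m jog 'ROWS' [OPENING]. ROWS is JSON, a list of rows, each an object with "translation": the shift along the tool's x, y, z in units of 0.25 m (1.0 is 0.25 m), a list of three; "spin": the turn about the tool's z in units of 30 degrees (1.0 is 30 degrees). A call has 1 to 12 rows; each row is the pose to reach, as a shift and turn from the pose measured when the call began, along the tool's axes at that moment; what a row does not reach only later rows make up. A row lasts 1/12 s, in which the tool goes at most 41.7 mm and 7.16 degrees, less where a joint would pass 70% of its speed; a pose out of reach is approached as far as the arm can. A call with a number of a shift or a turn outside -1 to 1 is refused whole. A call with a gripper value outside its range is refused whole. OPENING is the finger opening in mm, from 0 to 87.6, set as the call begins (- or left out, the last holds). The fingers move at their own pace and stop on an object; the grip force is fixed at half the most. Time passes only in rows, so rows that repeat a pose let the fingers close. It gives the time, the measured TCP pose, the force and the opening at its end, in the units of the state.
- ctrl.get_obs(): the state, without advancing time (a new reading comes with each control period).
- ctrl.snapshot(name): name is "scene" or "top" or "wrist"; returns a dict with "color" (480x640x3 uint8, red, green, blue), "range_z" (480x640 float32, m along the optical axis (not along the pixel's ray), 0 where there is no reading), "K" (3x3 intrinsics, pixels), "R" (3x3) and "t" (3): a world point X has camera coordinates R X + t; the wrist camera has in their place "tool_from_camera" (4x4, takes a point from camera to tool coordinates, whose origin is the TCP and whose axes are the flange's). Camera axes: x right, y down, z forward; pixel columns grow to the right and rows downward; lengths in m; the calibration is good to about 2 mm. A picture is of the moment at which its call begins: read the wrist's pose just before it.
- ctrl.close_job(): hands the job in, once; it reports no verdict.
The state is a dict: "clock": time; "joint_pos": joint angles; "qvel": joint speeds; "tau": joint torques, N m; "tool_pos": TCP position; "orientation": TCP orientation; "force": force on the tool from outside, world axes, zero at the start; "moment": the same for the moment, N m; "opening": finger opening in m.
Only numpy, scipy, OpenCV 4.12 (cv2) and the standard library are available. Lean on these libraries where they do the work, as an engineer would, in place of code of your own. Each camera call takes 0.05 s, during which the arm holds its last target. There are 200 camera calls.

TASK

Slide the lid of the oak box along its grooves until the remote's compartment is completely uncovered, but leave the end of the lid held level in the grooves. Then lift the remote out and lay it gently on top of the pile of books, flat, buttons up and not sticking out over the edges. Leave the candle, the vase and the wooden knot where they stand.

Things in the scene. Friction and masses are not known exactly. Their poses are not given: they have to be found in the camera images.
- box: Oak box, 240 (x) x 146 (y) x 58 mm high, fixed to the table. Origin: centre of its underside. Side walls and the -x end wall are 13 mm thick and rise to 58 mm; the +x end wall is only 44 mm high, so the lid slides out over it, in the box's +x direction. Grooves for the lid, 6 mm deep, run in the side walls at height 44 to 52 mm, out at the +x end; the -x wall is the stop.
- compartment (a point): Middle of the floor of the remote's compartment in the box (23.5 mm to -x of the box's origin, 10 mm above the table; axes as the box's). The compartment is 167 (x) x 120 mm (y): x = -107 to +60 mm in the box's frame. Beyond it, a divider 8 mm thick reaching 36 mm above the table, then a small empty compartment under the lid's outer end.
- lid: Loose wooden lid in the grooves, 232 (x) x 129 (y) x 6 mm, 0.14 kg; play 1.5 mm each side, 2 mm in height; slides with a few N. Origin: centre of its underside; axes as the box's. In the box's frame it is at x = 4, z = 44 mm when shut (starts 0 to 30 mm open); from x = 176 mm the compartment is fully uncovered; past 210 mm it tips out.
- lid_batten (a point): Middle of the top of the wooden pull batten glued across the lid: 14 mm (x) x 80 mm (y), standing 15 mm above the lid's top face. The point lies 62 mm behind the lid's origin (-x) and 21 mm above its underside.
- remote: Black television remote, 140 (x) x 40 (y) x 20 mm (z), about 0.11 kg, lying buttons up (z up) on the floor of the box's long compartment under the lid, its length roughly along the box. Origin: centre of its underside.
- remote_end_a (a point): Middle of the remote's +x end face, 70 mm from its centre, at half thickness.
- remote_end_b (a point): Middle of the remote's -x end face, 70 mm from its centre, at half thickness.
- books: Pile of two large books lying flat, fixed to the table, 60 mm high in all. Origin: centre of the underside, z up. Upper book 250 (x) x 190 (y) mm, its flat grey cover is the top at 60 mm; lower book 280 x 215 mm.
- candle: White pillar candle standing on the table, 64 mm diameter, 110 mm high. Origin: centre of the underside.
- vase: Bottle-shaped terracotta vase standing on the table, 88 mm diameter, 178 mm high. Origin: centre of the underside.
- knot: Dark wooden knot ornament of interlocked links lying on the table, about 95 mm across and 56 mm high. Origin: centre of the underside.

How it is judged:
By the outcome, as a careful person would: the job done as asked, in the order asked, and still so for the second after the job is handed in, with the robot touching nothing.
It also fails if it takes over 56 s, if anything falls off the work surface, if the arm or the gripper's body presses on something with over 40 N, if the wrist force passes 120 N, or if a joint passes its speed limit or range.

## Working session

There is one attempt and no reset: what is moved stays moved. The work goes in short steps, Python scripts to look and compute and a shell command to move; the robot and the scene stay as the last step left them, time stands still between calls to the robot, and variables do not carry over. Pictures are saved under pics/ and viewed, on a budget of 10 in all, crops included, one or two more only if the job needs it, and the job is handed in when it is done.

```bash
ls; mkdir -p pics; python3 - <<'E'
from plant import ctrl
import cv2,numpy as np
print(ctrl.get_obs())
ims=[]
for n in("top","scene"):
    s=ctrl.snapshot(n); np.savez(n+".npz",**s); print(n,s["K"],s["R"],s["t"])
    cv2.imwrite(f"pics/{n}.png",s["color"][:,:,::-1])
E
```

```text
pics
{'clock': 0.0, 'joint_pos': array([ 9.25398304e+01,  2.05897419e+01,  6.34826806e-01, -2.02698591e-02,
       -7.01365344e+01, -1.65080718e+01]), 'qvel': array([-0.05536456, -0.01891592, -0.07202712,  0.02519792,  0.04563818,
        0.02740316]), 'tau': array([ 8.63644673e-04, -5.82716274e+01,  2.93061072e+01,  6.99706972e+00,
        7.16474999e-03, -1.50871174e-04]), 'tool_pos': array([0.16282783, 0.65456524, 0.22564933]), 'orientation': array([ 1.79906905e+02, -7.71821531e-03, -1.39751377e+01]), 'force': array([-0.79456052,  0.95648353, -0.06446542]), 'moment': array([ 0.01242199, -0.00579921, -0.01269508]), 'opening': 0.08768485655854252}
top [[593.42931857   0.         320.95929975]
 [  0.         593.42931857 248.02481005]
 [  0.           0.           1.        ]] [[ 1.18930727e-02 -9.99929129e-01  5.40973187e-04]
 [-9.92725580e-01 -1.18722141e-02 -1.19812238e-01]
 [ 1.19810169e-01  8.87897736e-04 -9.92796422e-01]] [-0.00804293  0.55740298  1.73007713]
scene [[565.62765323   0.         320.46285048]
 [  0.         565.62765323 236.158933  ]
 [  0.           0.           1.        ]] [[ 0.82230947  0.56903944  0.00111903]
 [ 0.40914429 -0.58987861 -0.6961639 ]
 [-0.39548462  0.57292001 -0.71788201]] [-0.44162176 -0.17881415  1.54120933]
```

View pics/top.png

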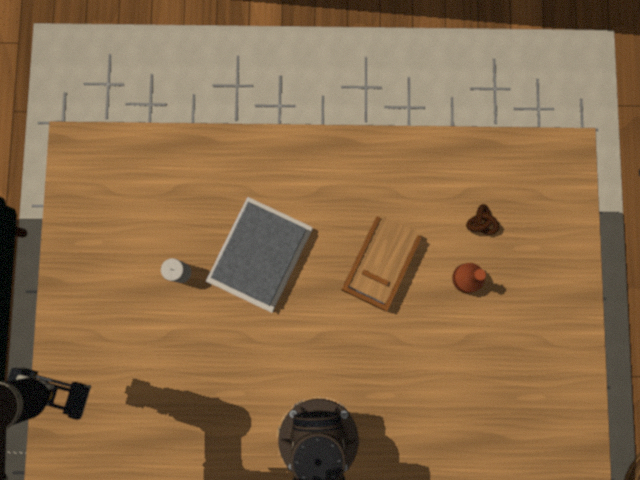

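View pics/scene.png

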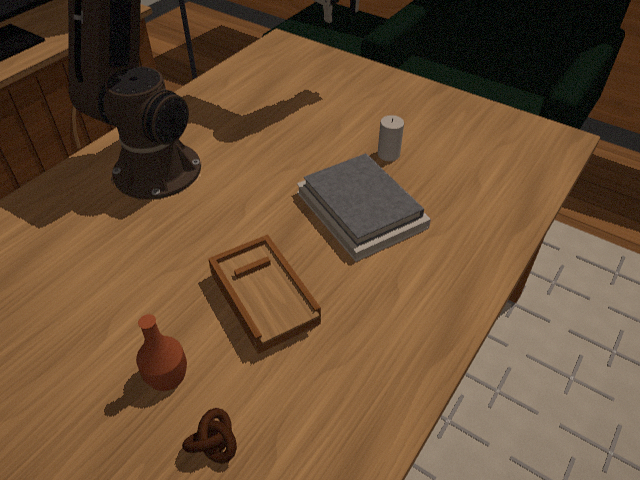

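The top view shows the books around (260,255) and the box around (385,262), with its +x end at the top right and the batten at (377,278). The candle is at (174,270), the vase at (470,278) and the knot at (484,220). Next I'll measure positions from the depth data.

```bash
cat > h.py <<'E'
import numpy as np,cv2
def cloud(s,R=None,t=None):
    K=s["K"];d=s["range_z"];v,u=np.mgrid[:480,:640]
    c=np.stack([(u-K[0,2])/K[0,0]*d,(v-K[1,2])/K[1,1]*d,d],-1)
    if R is None: R,t=s["R"],s["t"]
    return np.where(d[...,None]>0,(c-t)@R,np.nan)
def rect(P):
    r=cv2.minAreaRect((P[:,:2]*1000).astype(np.float32)); return np.round(r[0],1),np.round(r[1],1),round(r[2],1)
E
python3 - <<'E'
from h import *
for n in("top","scene"):
    P=cloud(np.load(n+".npz")); X,Y,Z=P[...,0],P[...,1],P[...,2]
    def sel(x0,x1,y0,y1,z0,z1): 
        m=(X>x0)&(X<x1)&(Y>y0)&(Y<y1)&(Z>z0)&(Z<z1)
        return P[cv2.morphologyEx(m.astype(np.uint8),cv2.MORPH_OPEN,np.ones((2,2)))>0]
    print(n,"table z",np.nanmedian(Z[(X>.2)&(X<.8)&(abs(Y)<.4)]))
    for k,a in dict(books=(.3,.85,.02,.34,.052,.07),box=(.3,.8,-.35,-.02,.053,.08),box_all=(.3,.8,-.35,-.02,.03,.08),batten=(.3,.8,-.35,-.02,.061,.08),candle=(.3,.7,.3,.6,.03,.15),vase=(.3,.62,-.6,-.3,.03,.2),knot=(.6,.8,-.65,-.3,.02,.1)).items():
        Q=sel(*a)
        if len(Q)>4: print(k,len(Q),rect(Q),np.median(Q[:,2]).round(3))
E
```

```text
top table z 0.0021438654946064886
books 5317 (array([535.6, 183.1]), array([186.3, 253.3]), 64.5) nan
box 1009 (array([ 511.8, -185.2]), array([147.9, 248.4]), 63.9) nan
box_all 4178 (array([ 516.7, -185.5]), array([150.8, 250.8]), 64.8) nan
batten 123 (array([ 509. , -181.4]), array([152.6, 178. ]), 66.5) 0.064
candle 671 (array([481.6, 373.6]), array([156.9,  71.4]), 85.9) nan
vase 866 (array([ 533.9, -477. ]), array([ 66.4, 214.2]), 54.1) nan
knot 581 (array([ 630. , -490.2]), array([80.9, 90.1]), 43.7) nan
scene table z 0.0004962093703965115
books 5357 (array([540.4, 180.6]), array([187.2, 249.6]), 64.0) nan
box 1803 (array([ 500.1, -163.9]), array([167.3, 277.4]), 64.2) nan
box_all 6962 (array([ 497.8, -168.8]), array([165.7, 285.8]), 61.4) nan
batten 224 (array([ 471.7, -158.7]), array([87.3, 14.8]), 67.9) nan
candle 838 (array([480.3, 438.5]), array([ 61.8, 296.6]), 4.2) nan
vase 2515 (array([ 491.3, -439.1]), array([  6.8, 319.9]), 56.2) nan
knot 1777 (array([ 635. , -482.7]), array([86.2, 92.1]), 37.4) nan
```

```bash
cat >> h.py <<'E'
def rel(p,q):
    """row numbers from pose p=(x,y,z,yaw) to q, tool pointing down"""
    a=np.radians(p[3]);A=np.array([[np.cos(a),np.sin(a),0],[np.sin(a),-np.cos(a),0],[0,0,-1]])
    return np.round(A.T@(np.array(q[:3])-p[:3])/.25,3).tolist(), round(-(((q[3]-p[3])+180)%360-180)/30,3)
def now():
    from plant import ctrl
    o=ctrl.get_obs();return [*o["tool_pos"],o["orientation"][2]]
E
python3 - <<'E'
from h import *
W=[now(),(.36,.5,.226,-43),(.45,.27,.226,-72),(.47,.05,.226,-101),(.47,-.155,.226,-115.5)]
for a,b in zip(W,W[1:]): print(rel(a,b))
E
```

```text
([0.915, 0.41, -0.001], np.float64(0.968))
([0.891, 0.427, 0.0], 0.967)
([0.862, 0.196, 0.0], 0.967)
([0.805, -0.156, 0.0], 0.483)
```

```bash
r='{"translation":[0.915,0.41,0],"spin":0.968}'; python3 -m jog '[{"translation":[0.915,0.41,0],"spin":0.968},{"translation":[0.915,0.41,0],"spin":0.968},{"translation":[0.915,0.41,0],"spin":0.968},{"translation":[0.915,0.41,0],"spin":0.968},{"translation":[0.915,0.41,0],"spin":0.968},{"translation":[0.915,0.41,0],"spin":0.968},{"translation":[0.915,0.41,0],"spin":0.968},{"translation":[0.915,0.41,0],"spin":0.968}]' 40
python3 -c "
from h import *
print(rel(now(),(.45,.27,.226,-72)))"
```

```text
clock: 0.77
tool_pos: [0.3618, 0.4981, 0.2257]
orientation: [179.9, -0.1, -43.2]
force: [-0.6, 0.2, 0.9]
opening: 0.0421
([0.882, 0.423, -0.001], np.float64(0.959))
```

```bash
python3 -m jog '[{"translation":[0.88,0.42,0],"spin":0.96},{"translation":[0.88,0.42,0],"spin":0.96},{"translation":[0.88,0.42,0],"spin":0.96},{"translation":[0.88,0.42,0],"spin":0.96},{"translation":[0.88,0.42,0],"spin":0.96},{"translation":[0.88,0.42,0],"spin":0.96},{"translation":[0.88,0.42,0],"spin":0.96},{"translation":[0.88,0.42,0],"spin":0.96}]'
python3 -m jog '[{"translation":[0.86,0.2,0],"spin":0.967},{"translation":[0.86,0.2,0],"spin":0.967},{"translation":[0.86,0.2,0],"spin":0.967},{"translation":[0.86,0.2,0],"spin":0.967},{"translation":[0.86,0.2,0],"spin":0.967},{"translation":[0.86,0.2,0],"spin":0.967},{"translation":[0.86,0.2,0],"spin":0.967},{"translation":[0.86,0.2,0],"spin":0.967}]'
python3 -m jog '[{"translation":[0.8,-0.16,0],"spin":0.483},{"translation":[0.8,-0.16,0],"spin":0.483},{"translation":[0.8,-0.16,0],"spin":0.483},{"translation":[0.8,-0.16,0],"spin":0.483},{"translation":[0.8,-0.16,0],"spin":0.483},{"translation":[0.8,-0.16,0],"spin":0.483},{"translation":[0.8,-0.16,0],"spin":0.483},{"translation":[0.8,-0.16,0],"spin":0.483}]'
cat >> h.py <<'E'
def wrist(name):
    from plant import ctrl
    from scipy.spatial.transform import Rotation as Ro
    o=ctrl.get_obs();s=ctrl.snapshot("wrist");cv2.imwrite(f"pics/{name}.png",s["color"][:,:,::-1])
    T=s["tool_from_camera"];Rt=Ro.from_euler("xyz",o["orientation"],degrees=True).as_matrix()
    R=Rt@T[:3,:3];t=Rt@T[:3,3]+o["tool_pos"]
    P=cloud(s,R.T,-R.T@t);return s,P
E
python3 - <<'E'
from h import *
s,P=wrist("w1");np.savez("w1.npz",P=P,c=s["color"]);print(now(),s["tool_from_camera"])
E
```

```text
clock: 1.43
tool_pos: [0.4503, 0.2701, 0.2262]
orientation: [179.9, -0.1, -72.1]
force: [-0.2, -0.1, 0.5]
opening: 0.04
clock: 2.1
tool_pos: [0.4689, 0.0509, 0.2266]
orientation: [-180.0, -0.1, -101.2]
force: [0.1, 0.3, -1.0]
opening: 0.04
clock: 2.77
tool_pos: [0.47, -0.1518, 0.2265]
orientation: [180.0, -0.1, -115.6]
force: [-0.4, -0.2, 0.7]
opening: 0.04
[np.float64(0.47000621779436147), np.float64(-0.15148798316553658), np.float64(0.22664263321391528), np.float64(-115.5463427009225)] [[-1.48832604e-03 -9.64299603e-01 -2.64809478e-01  7.12125154e-02]
 [ 9.99998513e-01 -1.66587809e-03  4.45912126e-04 -7.10417996e-04]
 [-8.71133194e-04 -2.64808421e-01  9.64300649e-01 -1.58270139e-01]
 [ 0.00000000e+00  0.00000000e+00  0.00000000e+00  1.00000000e+00]]
```

View pics/w1.png

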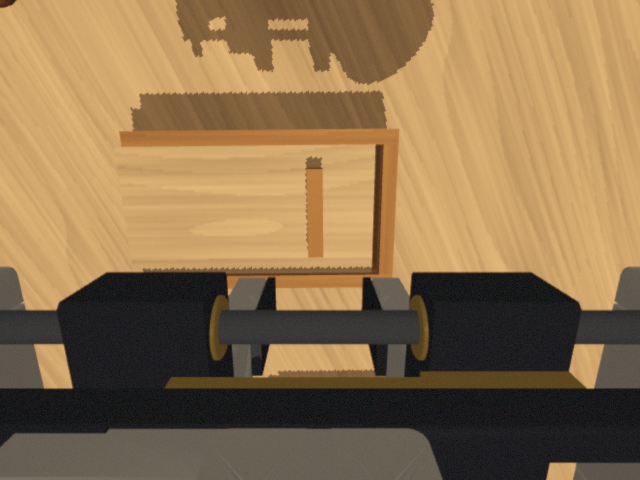

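The wrist picture shows the whole box, with its -x wall at column ~388, side walls at rows 138 and 281, and the batten at columns 307-322 and rows 168-257. The lid is nearly shut.

```bash
python3 - <<'E'
from h import *
P=np.load("w1.npz")["P"]
v,u=np.mgrid[:480,:640]
def q(c0,c1,r0,r1,z0,z1):
    m=(u>=c0)&(u<=c1)&(v>=r0)&(v<=r1)&(P[...,2]>z0)&(P[...,2]<z1)&np.isfinite(P[...,2]); return P[m]
b=q(295,335,155,270,.06,.072);print("batten",len(b),rect(b),np.median(b,0).round(4))
l=q(140,290,160,255,.03,.06);print("lid z",np.median(l[:,2]))
w=q(110,405,120,292,.053,.0625);w2=w[(np.abs(w[:,2]-np.median(w[:,2]))<.004)];print("walls",rect(w2),np.median(w2[:,2]))
f=q(130,385,132,142,.053,.0625);p=np.polyfit(f[:,0],f[:,1],1);print("far wall yaw",np.degrees(np.arctan(p[0])))
f=q(385,396,150,270,.053,.0625);p=np.polyfit(f[:,1],f[:,0],1);print("end wall yaw",-np.degrees(np.arctan(p[0])), f.mean(0))
E
```

```text
batten 1392 (array([ 471.1, -159.7]), array([79.6, 13.9]), 64.4) [ 0.4698 -0.1617  0.065 ]
lid z 0.049980488867793355
walls (array([ 513.7, -179.2]), array([146.5, 240.6]), 64.8) 0.05804109384982735
far wall yaw -25.6365178460725
end wall yaw -23.68980579396783 [ 0.40708805 -0.13543074  0.05815123]
```

```bash
python3 -c "
from h import *
n=now();print(n,rel(n,(.4711,-.1597,.056,-115.4)))"
```

```text
[np.float64(0.47000621779436147), np.float64(-0.15148798316553658), np.float64(0.22664263321391528), np.float64(-115.5463427009225)] ([0.028, -0.018, 0.683], np.float64(-0.005))
```

```bash
python3 -m jog '[{"translation":[0.028,-0.018,0.15],"spin":-0.005},{"translation":[0.028,-0.018,0.3],"spin":-0.005},{"translation":[0.028,-0.018,0.42],"spin":-0.005},{"translation":[0.028,-0.018,0.52],"spin":-0.005},{"translation":[0.028,-0.018,0.6],"spin":-0.005},{"translation":[0.028,-0.018,0.65],"spin":-0.005},{"translation":[0.028,-0.018,0.67],"spin":-0.005},{"translation":[0.028,-0.018,0.683],"spin":-0.005},{"translation":[0.028,-0.018,0.683],"spin":-0.005}]'
python3 -m jog '[{"translation":[0,0,0],"spin":0},{"translation":[0,0,0],"spin":0},{"translation":[0,0,0],"spin":0},{"translation":[0,0,0],"spin":0},{"translation":[0,0,0],"spin":0}]' 18
python3 -c "
from h import *
a=np.radians(-25.4);n=now();print(n,rel(n,(.4711+.178*np.cos(a),-.1597+.178*np.sin(a),.056,-115.4)))"
```

```text
clock: 3.57
tool_pos: [0.4714, -0.1589, 0.0559]
orientation: [180.0, -0.1, -115.3]
force: [-0.4, 0.4, 0.7]
opening: 0.04
clock: 3.98
tool_pos: [0.4717, -0.159, 0.0564]
orientation: [-180.0, -0.1, -115.3]
force: [-0.4, 0.1, 0.7]
opening: 0.0189
[np.float64(0.4716616676689054), np.float64(-0.158960011008973), np.float64(0.056377431398173375), np.float64(-115.29429601118842)] ([0.005, -0.711, 0.002], np.float64(0.004))
```

```bash
python3 -m jog '[{"translation":[0,-0.01,0],"spin":0},{"translation":[0,-0.03,0],"spin":0},{"translation":[0,-0.06,0],"spin":0},{"translation":[0,-0.1,0],"spin":0},{"translation":[0,-0.14,0],"spin":0},{"translation":[0.001,-0.18,0],"spin":0},{"translation":[0.001,-0.22,0],"spin":0},{"translation":[0.002,-0.26,0],"spin":0},{"translation":[0.002,-0.29,0],"spin":0},{"translation":[0.002,-0.31,0],"spin":0},{"translation":[0.002,-0.32,0],"spin":0}]'
python3 -c "
from h import *
a=np.radians(-25.4);n=now();print(n,rel(n,(.4711+.180*np.cos(a),-.1597+.180*np.sin(a),.056,-115.4)))"
```

```text
clock: 4.9
tool_pos: [0.5445, -0.194, 0.0561]
orientation: [-180.0, -0.1, -115.3]
force: [-1.8, 0.9, 1.4]
opening: 0.018
[np.float64(0.544467478487817), np.float64(-0.19400412218405041), np.float64(0.05613493618817565), np.float64(-115.31443291926233)] ([0.003, -0.396, 0.001], np.float64(0.003))
```

```bash
python3 -m jog '[{"translation":[0,-0.02,0],"spin":0},{"translation":[0,-0.05,0],"spin":0},{"translation":[0,-0.09,0],"spin":0},{"translation":[0.001,-0.13,0],"spin":0},{"translation":[0.001,-0.18,0],"spin":0},{"translation":[0.001,-0.23,0],"spin":0},{"translation":[0.002,-0.28,0],"spin":0},{"translation":[0.002,-0.32,0],"spin":0},{"translation":[0.003,-0.355,0],"spin":0},{"translation":[0.003,-0.38,0],"spin":0},{"translation":[0.003,-0.396,0],"spin":0},{"translation":[0.003,-0.396,0],"spin":0}]'
python3 -m jog '[{"translation":[0,0,-0.02],"spin":0},{"translation":[0,0,-0.1],"spin":0},{"translation":[0,0,-0.25],"spin":0},{"translation":[0,0,-0.42],"spin":0},{"translation":[0,0,-0.55],"spin":0},{"translation":[0,0,-0.6],"spin":0},{"translation":[0,0,-0.6],"spin":0}]' 40
python3 -c "
from h import *
n=now();print(n,rel(n,(.500,-.130,.24,-85.4)))"
```

```text
clock: 5.9
tool_pos: [0.6306, -0.2362, 0.0551]
orientation: [179.6, -0.1, -115.4]
force: [-10.7, 6.3, 6.8]
opening: 0.0178
clock: 6.48
tool_pos: [0.635, -0.2375, 0.211]
orientation: [-179.9, -0.0, -115.3]
force: [0.5, 0.0, 0.4]
opening: 0.0398
[np.float64(0.6349734420510873), np.float64(-0.2374721056328027), np.float64(0.21098598749991243), np.float64(-115.33966488468955)] ([-0.157, 0.672, -0.116], np.float64(-0.998))
```

```bash
python3 -m jog '[{"translation":[-0.157,0.672,-0.116],"spin":-0.998},{"translation":[-0.157,0.672,-0.116],"spin":-0.998},{"translation":[-0.157,0.672,-0.116],"spin":-0.998},{"translation":[-0.157,0.672,-0.116],"spin":-0.998},{"translation":[-0.157,0.672,-0.116],"spin":-0.998},{"translation":[-0.157,0.672,-0.116],"spin":-0.998},{"translation":[-0.157,0.672,-0.116],"spin":-0.998}]'
python3 -c "
from h import *
n=now();print(n,rel(n,(.425,-.137,.24,-55.4)))"
```

```text
clock: 7.07
tool_pos: [0.5007, -0.1299, 0.2403]
orientation: [-179.8, -0.1, -85.4]
force: [1.2, -0.0, 0.3]
opening: 0.04
[np.float64(0.5006738632950472), np.float64(-0.12986834993682492), np.float64(0.24034003840144666), np.float64(-85.40094897050959)] ([0.004, 0.304, 0.001], np.float64(-1.0))
```

```bash
python3 -m jog '[{"translation":[0.004,0.304,0],"spin":-1},{"translation":[0.004,0.304,0],"spin":-1},{"translation":[0.004,0.304,0],"spin":-1},{"translation":[0.004,0.304,0],"spin":-1},{"translation":[0.004,0.304,0],"spin":-1},{"translation":[0.004,0.304,0],"spin":-1}]'
python3 -m jog '[{"translation":[0,0,0],"spin":-1},{"translation":[0,0,0],"spin":-1},{"translation":[0,0,0],"spin":-1},{"translation":[0,0,0],"spin":-1},{"translation":[0,0,0],"spin":-1},{"translation":[0,0,0],"spin":-1},{"translation":[0,0,0],"spin":-1}]' 54
python3 - <<'E'
from h import *
s,P=wrist("w2");np.savez("w2.npz",P=P,c=s["color"]);print(now())
E
```

```text
clock: 7.57
tool_pos: [0.4258, -0.1374, 0.2396]
orientation: [-179.9, -0.2, -55.6]
force: [-1.0, 0.3, 0.6]
opening: 0.0395
clock: 8.15
tool_pos: [0.4261, -0.1375, 0.2393]
orientation: [180.0, -0.2, -25.9]
force: [-0.2, -0.3, 0.2]
opening: 0.054
[np.float64(0.4260126445754289), np.float64(-0.13751021672779576), np.float64(0.23938120564070461), np.float64(-25.880883715980364)]
```

View pics/w2.png

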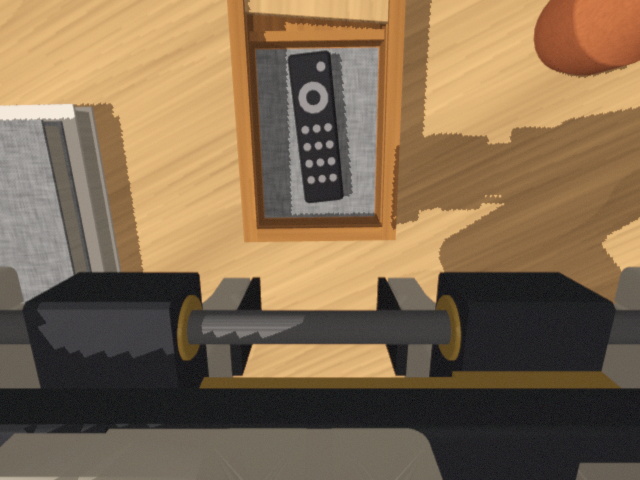

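The compartment (columns 255-380, rows 48-217) is fully uncovered. The divider is at row ~35 and the lid's end at row ~22. The remote runs from (310,53) to (325,200), buttons up.

```bash
python3 - <<'E'
from h import *
d=np.load("w2.npz");P,c=d["P"],d["c"].astype(int)
v,u=np.mgrid[:480,:640];ok=np.isfinite(P[...,2])
a=np.radians(-25.4);C=np.array([.5137,-.1792]);A=np.array([[np.cos(a),-np.sin(a)],[np.sin(a),np.cos(a)]])
m=ok&(u>262)&(u<375)&(v>45)&(v<212)&(P[...,2]>.024)&(P[...,2]<.035)
m=cv2.morphologyEx(m.astype(np.uint8),cv2.MORPH_OPEN,np.ones((5,5)))>0
Q=P[m];r=rect(Q);print("remote",r,np.median(Q[:,2]),"box frame",(r[0]/1000-C)@A)
B=(P[...,:2]-C)@A
w=ok&(P[...,2]>.054)&(P[...,2]<.062)&(v<245)&(u>230)&(u<405)
print("walls box frame y",B[w][:,1].min(),B[w][:,1].max(),"x min",B[w][:,0].min())
l=ok&(P[...,2]>.045)&(P[...,2]<.0535)&(v<45)&(u>260)&(u<375);print("lid z",np.median(P[l][:,2]),"lid end x",np.percentile(B[l][:,0],[1,3,10]))
b=P[(ok)&(u<120)&(P[...,2]>.055)&(P[...,2]<.066)];print("books z",np.median(b[:,2]))
yaw=r[2]-90 if r[1][0]<r[1][1] else r[2];yaw=(yaw+90)%180-90;print(yaw)
n=now()
for z in(.10,.014):print(rel(n,(r[0][0]/1000,r[0][1]/1000,z,yaw)))
E
```

```text
remote (array([ 498.8, -170.6]), array([ 40. , 140.2]), 70.3) 0.030076617808057052 box frame [-0.01714854  0.00137755]
walls box frame y -0.07355552903410931 0.0734765273396214 x min -0.12030304722183856
lid z 0.05167118807985484 lid end x [0.07103891 0.07185052 0.07356167]
books z 0.06002910893985108
-19.700000000000003
([0.32, -0.008, 0.558], np.float64(-0.206))
([0.32, -0.008, 0.902], np.float64(-0.206))
```

```bash
python3 -m jog '[{"translation":[0.16,-0.004,0.1],"spin":-0.206},{"translation":[0.32,-0.008,0.25],"spin":-0.206},{"translation":[0.32,-0.008,0.4],"spin":-0.206},{"translation":[0.32,-0.008,0.5],"spin":-0.206},{"translation":[0.32,-0.008,0.558],"spin":-0.206},{"translation":[0.32,-0.008,0.558],"spin":-0.206}]'
python3 -c "
from h import *
n=now();print(n,rel(n,(.4988,-.1706,.0137,-19.7)))"
```

```text
clock: 8.7
tool_pos: [0.4966, -0.171, 0.0958]
orientation: [179.8, 0.3, -19.9]
force: [-0.2, 0.3, -0.2]
opening: 0.0539
[np.float64(0.4965985810494426), np.float64(-0.17095625982611207), np.float64(0.09577200564801187), np.float64(-19.94529606142285)] ([0.008, -0.004, 0.328], np.float64(-0.008))
```

```bash
python3 -m jog '[{"translation":[0.008,-0.004,0.05],"spin":-0.008},{"translation":[0.008,-0.004,0.12],"spin":-0.008},{"translation":[0.008,-0.004,0.19],"spin":-0.008},{"translation":[0.008,-0.004,0.25],"spin":-0.008},{"translation":[0.008,-0.004,0.29],"spin":-0.008},{"translation":[0.008,-0.004,0.315],"spin":-0.008},{"translation":[0.008,-0.004,0.326],"spin":-0.008},{"translation":[0.008,-0.004,0.328],"spin":-0.008},{"translation":[0.008,-0.004,0.328],"spin":-0.008}]'
python3 -m jog '[{"translation":[0,0,0],"spin":0},{"translation":[0,0,0],"spin":0},{"translation":[0,0,0],"spin":0},{"translation":[0,0,0],"spin":0},{"translation":[0,0,0],"spin":0},{"translation":[0,0,0],"spin":0},{"translation":[0,0,0],"spin":0}]' 30
python3 -m jog '[{"translation":[0,0,-0.01],"spin":0},{"translation":[0,0,-0.04],"spin":0},{"translation":[0,0,-0.1],"spin":0},{"translation":[0,0,-0.2],"spin":0},{"translation":[0,0,-0.32],"spin":0},{"translation":[0,0,-0.44],"spin":0},{"translation":[0,0,-0.52],"spin":0},{"translation":[0,0,-0.56],"spin":0},{"translation":[0,0,-0.56],"spin":0}]'
python3 -c "
from h import *
n=now();b=(.56,.0,.155,-24.5);print(n,rel(n,b),rel(b,(.538,.182,.155,-25.5)))"
```

```text
clock: 9.45
tool_pos: [0.499, -0.1708, 0.0145]
orientation: [179.8, 0.2, -19.7]
force: [0.0, -0.1, -0.7]
opening: 0.0539
clock: 10.03
tool_pos: [0.4994, -0.1708, 0.0151]
orientation: [179.9, 0.2, -19.7]
force: [-0.8, -0.3, 6.8]
opening: 0.0397
clock: 10.78
tool_pos: [0.5011, -0.1707, 0.1576]
orientation: [179.9, -0.1, -19.7]
force: [1.0, -0.5, -0.9]
opening: 0.0398
[np.float64(0.5011025920766831), np.float64(-0.17070152972978683), np.float64(0.1576386862392773), np.float64(-19.68973868777096)] ([-0.008, -0.722, 0.011], np.float64(0.16)) ([-0.382, -0.626, 0.0], 0.033)
```

```bash
python3 -m jog '[{"translation":[0,-0.05,0],"spin":0.16},{"translation":[0,-0.15,0],"spin":0.16},{"translation":[0,-0.28,0],"spin":0.16},{"translation":[0,-0.42,0],"spin":0.16},{"translation":[-0.005,-0.55,0],"spin":0.16},{"translation":[-0.008,-0.64,0],"spin":0.16},{"translation":[-0.008,-0.7,0],"spin":0.16},{"translation":[-0.008,-0.722,0],"spin":0.16}]'
python3 -m jog '[{"translation":[-0.03,-0.05,0],"spin":0.033},{"translation":[-0.1,-0.15,0],"spin":0.033},{"translation":[-0.18,-0.3,0],"spin":0.033},{"translation":[-0.27,-0.44,0],"spin":0.033},{"translation":[-0.34,-0.55,0],"spin":0.033},{"translation":[-0.37,-0.61,0],"spin":0.033},{"translation":[-0.382,-0.626,0],"spin":0.033},{"translation":[-0.382,-0.626,0],"spin":0.033}]'
python3 - <<'E'
from h import *
s,P=wrist("w3");n=now();print(n,rel(n,(.538,.182,.066,-25.5)))
E
```

```text
clock: 11.45
tool_pos: [0.5598, 0.0016, 0.1556]
orientation: [179.9, 0.0, -24.4]
force: [-0.0, -0.6, -0.5]
opening: 0.0396
clock: 12.12
tool_pos: [0.5368, 0.1839, 0.1543]
orientation: [179.8, 0.1, -25.3]
force: [-0.4, -1.0, -0.9]
opening: 0.04
[np.float64(0.5368766190248663), np.float64(0.1829683251856329), np.float64(0.1543408064274095), np.float64(-25.36030230171039)] ([0.006, 0.002, 0.353], np.float64(0.005))
```

View pics/w3.png

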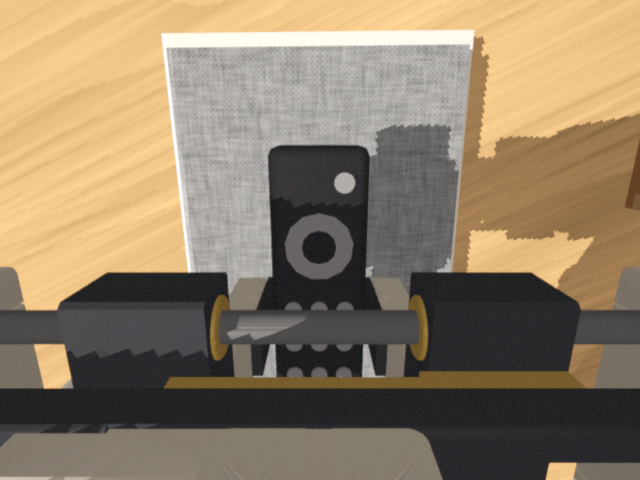

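The remote is held centred (columns 270-368), buttons up, square above the grey cover (columns 165-472). I'll lower it gently.

```bash
python3 -m jog '[{"translation":[0.003,0.001,0.03],"spin":0.005},{"translation":[0.006,0.002,0.09],"spin":0.005},{"translation":[0.006,0.002,0.16],"spin":0.005},{"translation":[0.006,0.002,0.22],"spin":0.005},{"translation":[0.006,0.002,0.27],"spin":0.005},{"translation":[0.006,0.002,0.305],"spin":0.005},{"translation":[0.006,0.002,0.325],"spin":0.005},{"translation":[0.006,0.002,0.335],"spin":0.005},{"translation":[0.006,0.002,0.342],"spin":0.005},{"translation":[0.006,0.002,0.345],"spin":0.005},{"translation":[0.006,0.002,0.345],"spin":0.005}]'
```

```text
clock: 13.08
tool_pos: [0.5381, 0.1817, 0.0685]
orientation: [179.8, 0.1, -25.5]
force: [-1.0, 0.0, -2.0]
opening: 0.0401
```

```bash
python3 -m jog '[{"translation":[0,0,0.003],"spin":0},{"translation":[0,0,0.006],"spin":0},{"translation":[0,0,0.009],"spin":0},{"translation":[0,0,0.009],"spin":0},{"translation":[0,0,0.009],"spin":0}]'
python3 -m jog '[{"translation":[0,0,0.002],"spin":0},{"translation":[0,0,0.004],"spin":0},{"translation":[0,0,0.004],"spin":0}]'
```

```text
clock: 13.5
tool_pos: [0.538, 0.1818, 0.0663]
orientation: [179.8, 0.1, -25.5]
force: [0.6, -0.7, -1.1]
opening: 0.0398
clock: 13.75
tool_pos: [0.538, 0.1818, 0.0653]
orientation: [179.8, 0.1, -25.5]
force: [-0.3, 0.4, -0.4]
opening: 0.0398
```

```bash
python3 -m jog '[{"translation":[0,0,0.002],"spin":0},{"translation":[0,0,0.004],"spin":0},{"translation":[0,0,0.004],"spin":0},{"translation":[0,0,0.004],"spin":0}]'
```

```text
clock: 14.08
tool_pos: [0.5381, 0.1818, 0.0651]
orientation: [179.8, 0.0, -25.5]
force: [-2.9, -0.6, 7.8]
opening: 0.0395
```

Contact is at 7.8 N. I'll release and rise straight up.

```bash
python3 -m jog '[{"translation":[0,0,0],"spin":0},{"translation":[0,0,0],"spin":0},{"translation":[0,0,0],"spin":0},{"translation":[0,0,0],"spin":0},{"translation":[0,0,0],"spin":0}]' 60
python3 -m jog '[{"translation":[0,0,-0.03],"spin":0},{"translation":[0,0,-0.1],"spin":0},{"translation":[0,0,-0.25],"spin":0},{"translation":[0,0,-0.42],"spin":0},{"translation":[0,0,-0.58],"spin":0},{"translation":[0,0,-0.7],"spin":0},{"translation":[0,0,-0.72],"spin":0}]'
python3 -m jog '[{"translation":[-0.1,0,-0.05],"spin":0},{"translation":[-0.25,0,-0.1],"spin":0},{"translation":[-0.35,0,-0.15],"spin":0},{"translation":[-0.4,0,-0.2],"spin":0},{"translation":[-0.4,0,-0.2],"spin":0},{"translation":[-0.4,0,-0.2],"spin":0}]'
python3 - <<'E'
from h import *
from plant import ctrl
s,P=wrist("w4");ims=[s["color"]]
z=P[...,2];m=(z>.074)&(z<.086)&(P[...,1]>0)&(P[...,1]<.4)
m=cv2.morphologyEx(m.astype(np.uint8),cv2.MORPH_OPEN,np.ones((5,5)))>0
print("remote",rect(P[m]),np.median(P[m][:,2]),np.percentile(P[m][:,2],[3,97]))
m=(z>.055)&(z<.065)&(P[...,0]>.3);m=cv2.morphologyEx(m.astype(np.uint8),cv2.MORPH_OPEN,np.ones((5,5)))>0
print("books",rect(P[m]))
for n in("scene","top"):
    t=ctrl.snapshot(n);ims.append(t["color"])
    o=np.load(n+".npz")["color"].astype(int);df=np.abs(t["color"].astype(int)-o).sum(2)
    for k,(u,v) in dict(scene=dict(candle=(391,138),vase=(161,355),knot=(211,437)),top=dict(candle=(174,270),vase=(468,278),knot=(484,220)))[n].items():
        print(n,k,df[v-20:v+20,u-20:u+20].mean().round(1))
cv2.imwrite("pics/fin.png",cv2.resize(np.hstack([ims[0],ims[1]])[:,:,::-1],(800,300),interpolation=cv2.INTER_AREA))
cv2.imwrite("pics/sc2.png",ims[1][:,:,::-1])
print(now())
E
```

```text
clock: 14.5
tool_pos: [0.538, 0.1817, 0.065]
orientation: [179.8, 0.0, -25.5]
force: [-1.1, -0.6, -0.3]
opening: 0.0595
clock: 15.08
tool_pos: [0.541, 0.1832, 0.2525]
orientation: [-179.7, -0.3, -25.4]
force: [0.1, 0.2, 0.4]
opening: 0.0597
clock: 15.58
tool_pos: [0.4501, 0.2266, 0.3032]
orientation: [-179.6, -0.4, -25.4]
force: [-0.6, -0.7, -0.9]
opening: 0.0597
remote (array([502.3, 244.4]), array([109.4, 276.7]), 29.2) 0.08013086432391034 [0.07739019 0.08216529]
books (array([480.1,  82. ]), array([422.9, 229.2]), 64.8)
scene candle 12.4
scene vase 14.9
scene knot 17.6
top candle 162.3
top vase 35.9
top knot 35.0
[np.float64(0.45045146355057875), np.float64(0.22565728670926025), np.float64(0.3011320008348715), np.float64(-25.477257189946375)]
```

View pics/fin.png

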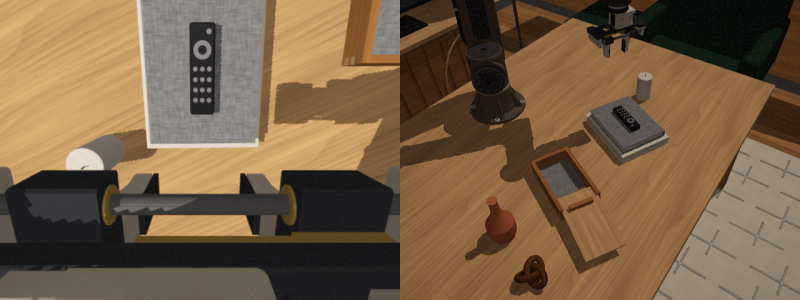

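View pics/sc2.png

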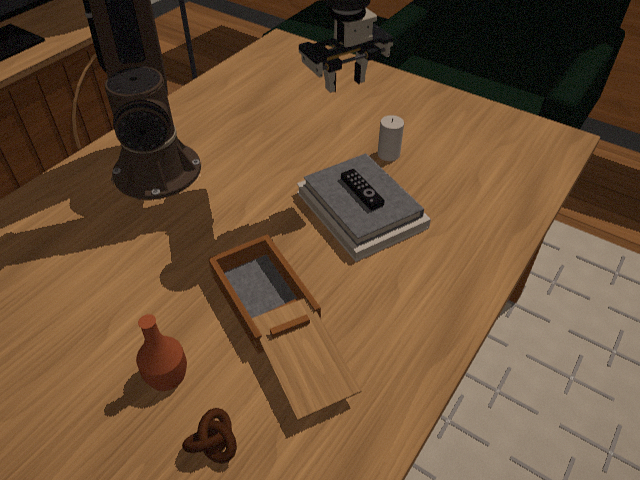

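```bash
python3 -c "
from plant import ctrl
print(ctrl.close_job())"
```

```text
the job is handed in; nothing more can be done
None
```

The lid is open, the remote is lying on the books, and I handed the job in at about 16 s of robot time. It gives no verdict, so what follows is from my own checks.

- **Lid:** I pushed it out by its batten to about x = 188 mm in the box frame. Its inner end is at about 72 mm, so the compartment is fully uncovered and the lid is still in the grooves. The inner end sat at most about 2 mm high, which is the groove play. I measured this before lifting the remote and did not touch the lid afterwards.
- **Remote:** I gripped it across its width, lifted it out and set it down near the middle of the upper book with about 8 N of contact. The last pictures show it flat, buttons up and well inside the cover, with its top at about 80 mm, as expected.
- **Candle, vase and knot:** They stand where they were in the scene camera's before and after pictures. The top camera's comparison differed more, strongly at the candle. I think that was the arm and its shadow over it, but I did not check that.
- **Failed check:** My automatic outline fits of the remote and books in the last wrist picture came out wrong. Other things at the same height got mixed in, at least the candle for the remote. The remote's final position therefore rests on the pictures and the gripper pose at release, (0.538, 0.182), against a measured book centre of (0.538, 0.182).

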